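Check in the blue-tagged bottle at the nursery's bottle reader

TASK

Take the small steel bottle with the blue tag out of the white tray and stand it upright on the middle of the round dark pad of the bottle reader, turned so that its blue tag faces squarely into the reader's black window. Keep it upright and set it down rather than dropping it, then let go. Leave the orange-tagged bottle standing where it is.

Things in the scene. Friction and masses are not known exactly. Their poses are not given: they have to be found in the camera images.
- bottle_mid (a point): Centre of the loose steel bottle with the BLUE tag: an upright straight cylinder 56 mm across, 100 mm tall (origin 50 mm above its foot), 0.15 to 0.3 kg; white cap on top. z up its axis; x points from the axis through the tag, as does the blue stripe on the cap's top. Stands in a white tray (170 x 400 mm, rim 22 high, floor 4 mm above the dresser). Grip from above, 10 to 25 mm over this point.
- tag (a point): Middle of the blue tag on that bottle's side, 28 mm from its axis along the bottle's x, 38 mm above its foot. The tag is a curved patch 50 mm tall covering about 60 degrees. The bottle must turn clockwise seen from above, by 25 to 135 degrees.
- reader: Fixed reader: white plate 116 mm wide, 4 mm thick, with a flat round dark pad (80 mm across, grey 58 mm disc in it) and a sage-green block (100 mm wide, top at 90 mm) with a black window facing the pad. Origin on the dresser top under the pad's centre; the bottle stands 4 mm higher. x: level, from the pad to the window (face at 87 mm, block to 135); the tag must point this way. z up.
- other_mid (a point): Centre (50 mm above its foot) of the other loose bottle: same shape, but an ORANGE tag and cap stripe; leave it alone. Both bottles and a pale blue-green cup (70 mm wide, 78 mm tall) stand in a row along the middle of the tray, in any order, about 125 mm between centres.

How it is judged:
At the end, for the whole second after the job is handed in: The blue-tagged bottle stands upright and at rest on the reader's pad, its axis within 20 mm of the pad's centre, its blue tag pointing within 16 degrees of the direction from the pad to the window; the orange-tagged bottle stands upright within 30 mm of where it started (horizontal distance between bottle_mid and reader below 0.02 m and z of bottle_mid in the frame of reader between 0.05 and 0.058 m and angle between each of bottle_mid, other_mid's own z axis and vertical below 0.1 rad and angle between the x axis of bottle_mid and the x axis of reader, either way round below 0.28 rad and x of tag in the frame of reader above 0 m and linear speed of bottle below 0.02 m/s and angular speed of bottle below 0.2 rad/s and distance of other_mid from where it was at the start of the episode below 0.03 m); the robot touches nothing.
It fails at once if the blue-tagged bottle is tipped by more than about 30 degrees (angle between bottle_mid's own z axis and vertical above 0.52 rad).
It fails at once if the blue-tagged bottle is dropped: let go of while more than about 35 mm above where it stands (height (world z) of bottle_mid above 0.09 m and contact force between each of the fingers, anything else and bottle below 0.01 N).
It fails at once if the orange-tagged bottle is pushed more than 30 mm or tipped (distance of other_mid from where it was at the start of the episode above 0.03 m or angle between other_mid's own z axis and vertical above 0.4 rad).
It also fails if it takes over 34 s, if anything falls off the work surface, if the arm or the gripper's body presses on something with over 40 N, if the wrist force passes 120 N, or if a joint passes its speed limit or range.

ROBOT

A 7-joint arm with a two-finger parallel gripper is mounted at the origin on the work surface. World frame = base frame: x ahead of the robot, y to its left, z up, the work surface at z = 0. Lengths are in m, angles in rad, forces in N, time in s.
With the tool pointing down it reaches from about 0.4 to 0.85 m from the base axis. Payload 10.4 kg.
Tool frame: the origin (TCP) lies on the centre line of the jaws, within the pads' length; the fingertips stand 17 mm ahead of it and the grasp point (between the pads) lies 2 mm behind it; z points along the fingers, y is the line along which they close (so a half turn about z gives the same grasp; the last joint's range is limited). The gripper opens to 87 mm and grips with 3 to 60 N. Pads are 19 mm wide; open, the fingers measure 117 mm over their backs; the gripper's body (75 mm by 190 mm) begins 51 mm behind the grasp point.
Start: joints at [-1.229, 0.332, -0.065, 1.46, 0.022, 1.35, -0.088], TCP at [0.223, 0.584, 0.24] pointing down, gripper open.
Joint ranges: [-2.6, 2.6], [-0.5, 2.12], [-1.47, 1.34], [0.16, 2.42], [-1.27, 4.41], [0.06, 2.06], [-2.6, 2.6]. Speed limits (rad/s): [2.22, 2.22, 2.79, 2.79, 3.14, 3.14, 3.14].

INTERFACE

Orientations are given as a unit quaternion [w, x, y, z].
In Python, from cell import sensors, eyes, env gives the robot as it stands.
- The arm moves only by the shell command python3 -m creep 'ROWS'. ROWS is JSON, a list of rows, each a list of 3 entries, a list of its own where there are three numbers: the shift along the tool's x, y, z in m, then the turn, a rotation vector about the tool's x, y, z in degrees, then the finger opening in m, from 0 to 0.087. In form: [[[tx, ty, tz], [ax, ay, az], gripper], ...]. A call has 1 to 8 rows; each row is the pose to reach, as a shift and turn from the pose commanded when the call began, along the tool's axes at that moment; what a row does not reach only later rows make up. A row lasts 1/12 s, in which the tool goes at most 41.7 mm and 7.16 degrees, less where a joint would pass 70% of its speed; a pose out of reach is approached as far as the arm can. A call with a gripper value outside its range is refused whole. The fingers move at their own pace and stop on an object; the grip force is fixed at half the most. Time passes only in rows, so rows that repeat a pose let the fingers close. It gives the time, the measured TCP pose, the force, the opening and the grip force at its end, in the units of the state.
- sensors.read_state(): the state, without advancing time (a new reading comes with each control period).
- eyes.read_camera(name): name is "scene" or "side" or "wrist"; returns a dict with "pixels" (384x512x3 uint8, blue, green, red), "intrinsics" (3x3 intrinsics, pixels), "origin" and "orientation" of the camera in the world; the wrist camera has in their place "T_tool_cam" (4x4, takes a point from camera to tool coordinates, whose origin is the TCP and whose axes are the flange's). Camera axes: x right, y down, z forward; pixel columns grow to the right and rows downward; lengths in m; the calibration is good to about 2 mm. The wrist camera is an equidistant fisheye: a pixel r from the principal point sees the ray r / f radians off the axis. A picture is of the moment at which its call begins: read the wrist's pose just before it. There is no depth.
- env.hand_in(): hands the job in; it is judged then, once.
The state is a dict: "clock": time; "q": joint angles; "qvel": joint speeds; "effort": joint torques, N m; "ee_pos": TCP position; "ee_rot": TCP orientation; "wrist_force": force on the tool from outside, world axes, zero at the start; "ft_torque": the same for the moment, N m; "gripper_width": finger opening in m; "finger_force": force on a finger pad.
Only numpy, scipy, OpenCV 4.12 (cv2) and the standard library are available. Lean on these libraries where they do the work, as an engineer would, in place of code of your own. Each camera call takes 0.05 s, during which the arm holds its last target. There are 200 camera calls.

## Working session

There is one attempt and no reset: what is moved stays moved. The work goes in short steps, Python scripts to look and compute and a shell command to move; the robot and the scene stay as the last step left them, time stands still between calls to the robot, and variables do not carry over. Pictures are saved under pics/ and viewed, at most 10 in all, crops included, and the job is handed in when it is done.

```bash
ls; mkdir -p pics; cat > h.py <<'E'
import numpy as np,cv2
from scipy.spatial.transform import Rotation as R
from cell import sensors,eyes,env
def rot(q): return R.from_quat([q[1],q[2],q[3],q[0]]).as_matrix()
def cam(n):
    s=sensors.read_state(); c=eyes.read_camera(n)
    K=np.array(c["intrinsics"])
    if n=="wrist":
        T=np.eye(4);T[:3,:3]=rot(s["ee_rot"]);T[:3,3]=s["ee_pos"]
        W=T@np.array(c["T_tool_cam"]); o,M=W[:3,3],W[:3,:3]
    else:
        o=np.array(c["origin"]); q=np.array(c["orientation"]); M=q if q.shape==(3,3) else rot(q)
    return c["pixels"],K,o,M
def ray(n,K,o,M,u,v):
    x=(u-K[0,2])/K[0,0];y=(v-K[1,2])/K[1,1]
    if n=="wrist":
        t=np.hypot(x,y);k=np.sin(t)/t if t>1e-9 else 1
        d=np.array([x*k,y*k,np.cos(t)])
    else: d=np.array([x,y,1.]);d/=np.linalg.norm(d)
    return o,M@d
def plane(r,z): o,d=r; return o+d*(z-o[2])/d[2]
def tri(rs):
    A=sum(np.eye(3)-np.outer(d,d) for o,d in rs);b=sum((np.eye(3)-np.outer(d,d))@o for o,d in rs)
    return np.linalg.solve(A,b)
E
python3 - <<'E'
from h import *
s=sensors.read_state();print(s)
for n in("scene","side","wrist"):
    p,K,o,M=cam(n);cv2.imwrite(f"pics/{n}0.png",p);np.savez(f"{n}0.npz",p=p,K=K,o=o,M=M);print(n,K.tolist(),o,M.tolist())
E
```

```text
pics
{'clock': 0.0, 'q': array([-1.22861024,  0.33286658, -0.06470308,  1.46097718,  0.02162462,
        1.34987294, -0.08849156]), 'qvel': array([ 4.63564760e-04, -4.90591047e-04,  7.95299502e-05,  6.88778614e-04,
       -2.60279911e-05,  6.42209959e-05,  1.41288747e-04]), 'effort': array([ 4.07216730e-04, -6.23251247e+01,  2.47356546e-02, -3.89900994e+01,
       -6.13435591e-02,  3.95122357e-02,  1.51147924e-04]), 'ee_pos': array([0.22284685, 0.58352506, 0.23874011]), 'ee_rot': array([-8.51198014e-05,  1.81364465e-01,  9.83415691e-01, -7.08755877e-04]), 'wrist_force': array([-0.43022299, -0.31939715,  1.22319479]), 'ft_torque': array([ 0.01971538, -0.02872179, -0.03141276]), 'finger_force': 0.0, 'gripper_width': 0.0867379195750154}
scene [[428.8936179679844, 0.0, 256.6950017345228], [0.0, 428.8936179679844, 188.33025377962633], [0.0, 0.0, 1.0]] [ 1.01033229 -0.35494806  0.89748631] [[0.6430466569631186, 0.6165424615726901, -0.4542756762654646], [0.7656467241318065, -0.5047039594929728, 0.398822024339616], [0.016615980103222322, -0.6042758528602675, -0.7966019098992958]]
side [[444.7348004264512, 0.0, 264.68210750375533], [0.0, 444.7348004264512, 187.2194385922094], [0.0, 0.0, 1.0]] [ 0.12332147 -0.6147069   0.70796218] [[0.825793418044283, -0.35713355273802294, 0.43648694851445247], [-0.5638907158525641, -0.5360523817095209, 0.6282317284560158], [0.009617239210047451, -0.7649205642236768, -0.6440528232510971]]
wrist [[297.3186396354542, 0.0, 257.67406479995543], [0.0, 297.3186396354542, 190.35913600538933], [0.0, 0.0, 1.0]] [0.14715408 0.61207624 0.38295246] [[0.3552409982797984, 0.894219533714335, 0.2723513515018557], [0.9347742734192436, -0.34012287971121236, -0.10253528392936175], [0.0009438721814709269, 0.29101177333686556, -0.9567190062315243]]
```

```bash
python3 -c "
import cv2,numpy as np
a=[cv2.imread(f'pics/{n}0.png') for n in('scene','side')]
cv2.imwrite('pics/a.png',cv2.resize(np.vstack(a),(800,1200))[:600]);cv2.imwrite('pics/b.png',cv2.resize(np.vstack(a),(800,1200))[600:])"
```

```text
(no output)
```

View pics/a.png

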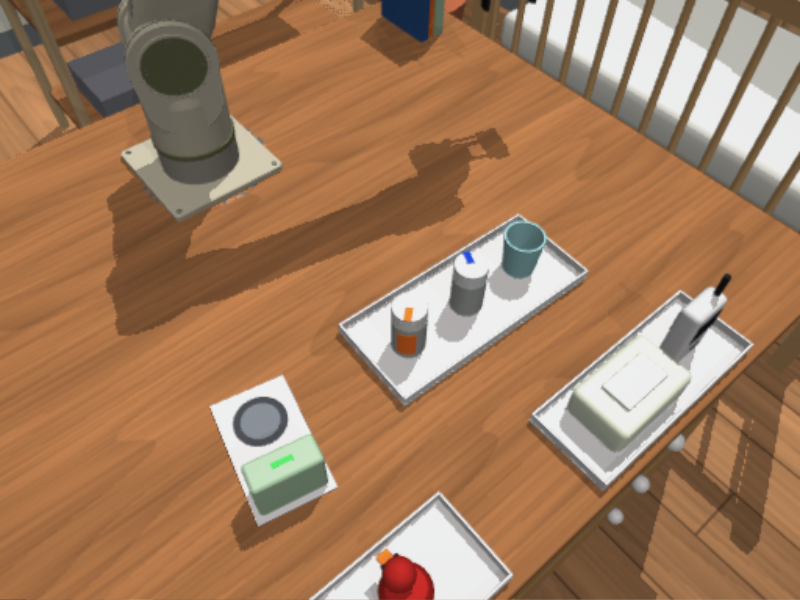

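View pics/b.png

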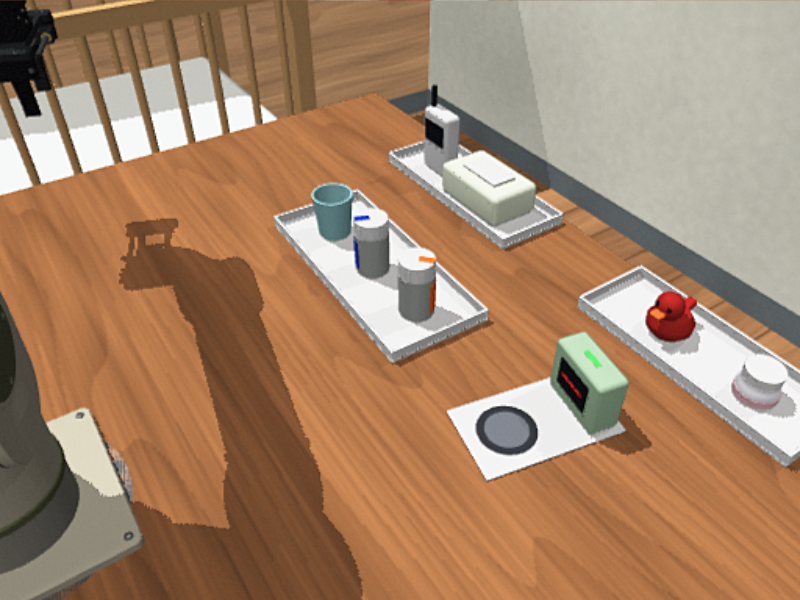

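The scene view (800x600) shows the pad at about (260,421), the blue-striped cap at (470,262) between the orange bottle and the cup. The side view has the pad at (507,430) and the blue cap at (371,217).

```bash
python3 - <<'E'
from h import *
D={n:np.load(n+"0.npz") for n in("scene","side")}
f=512/800
def r(n,u,v): d=D[n];return ray(n,d['K'],d['o'],d['M'],(u+.5)*f-.5,(v+.5)*f-.5)
print("pad",tri([r("scene",260,421),r("side",507,430)]))
print("cap",tri([r("scene",471,264),r("side",371,219)]))
print("ocap",tri([r("scene",409,308),r("side",417,263)]))
c=[plane(r("scene",*p),.004) for p in[(210,407),(284,377),(336,487),(260,522)]]
d=[plane(r("side",*p),.004) for p in[(448,411),(488,478),(623,430)]]
print(np.round(c,4),np.round(d,4))
for a,b in((c[1],c[2]),(c[0],c[3]),(d[1],d[2])): e=b-a;print("yaw",np.degrees(np.arctan2(e[1],e[0])),np.linalg.norm(e))
for n in D:
    p=D[n]['p'].astype(int);K,o,M=[D[n][k] for k in('K','o','M')]
    m=(p[...,0]>p[...,2]+100)&(p[...,0]>p[...,1]+80)
    nn,l,st,ce=cv2.connectedComponentsWithStats(m.astype(np.uint8))
    for i in range(1,nn):
        if st[i,4]>5: print(n,st[i],ce[i],plane(ray(n,K,o,M,*ce[i]),.104))
    # green strip, dark pad ellipse
    hsv=cv2.cvtColor(D[n]['p'],cv2.COLOR_BGR2HSV)
E
```

```text
pad [ 0.54696664 -0.21660556  0.00230573]
cap [0.57999798 0.16376734 0.10075539]
ocap [0.58014436 0.03773563 0.09522955]
[[ 0.4814 -0.2604  0.004 ]
 [ 0.5083 -0.1478  0.004 ]
 [ 0.6978 -0.1902  0.004 ]
 [ 0.672  -0.2963  0.004 ]] [[ 0.5021 -0.1513  0.004 ]
 [ 0.4803 -0.2613  0.004 ]
 [ 0.6694 -0.3013  0.004 ]]
yaw -12.616756812724924 0.19419734898260196
yaw -10.64937665419318 0.19394444875503242
yaw -11.952168935807627 0.1933298612855653
scene [296 161   7   8  32] [299.375  164.0625] [0.56687044 0.17028667 0.104     ]
side [227 138  10   3  24] [231.20833333 139.        ] [0.56734101 0.16872403 0.104     ]
side [227 154   2  15  19] [227.68421053 160.26315789] [0.51631755 0.09939735 0.104     ]
```

```bash
python3 -c "
import cv2,numpy as np
a,b,c=[cv2.imread(f'pics/{n}0.png') for n in('scene','side','wrist')]
z=lambda i,x,y,w,h,W,H:cv2.resize(i[y:y+h,x:x+w],(W,H),interpolation=cv2.INTER_CUBIC)
t=np.hstack([z(a,240,130,120,90,400,300),z(b,190,105,120,90,400,300)])
u=np.hstack([z(a,120,235,120,90,400,300),cv2.resize(c,(400,300))])
cv2.imwrite('pics/c.png',np.vstack([t,u]))"
```

```text
(no output)
```

View pics/c.png

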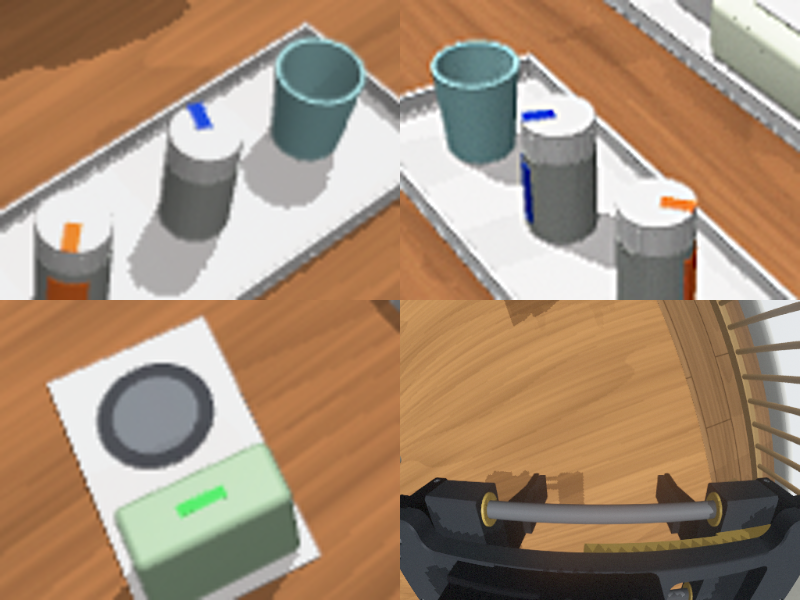

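The crops show the blue stripe's outer end on the far/left of the cap and the pad ellipse clearly. The tag points about away from the window. I'll move the wrist camera over the bottle for a better measurement.

```bash
python3 -m creep '[[[-0.24,-0.13,-0.02],[0,0,50],0.087],[[-0.24,-0.13,-0.02],[0,0,50],0.087],[[-0.24,-0.13,-0.02],[0,0,50],0.087],[[-0.24,-0.13,-0.02],[0,0,50],0.087],[[-0.24,-0.13,-0.02],[0,0,50],0.087],[[-0.24,-0.13,-0.02],[0,0,50],0.087],[[-0.24,-0.13,-0.02],[0,0,50],0.087],[[-0.24,-0.13,-0.02],[0,0,50],0.087]]'; python3 -c "
from h import *
s=sensors.read_state();M=rot(s['ee_rot']);print(M.round(3),s['q'].round(2),M.T@(np.array([.58,.164,.28])-s['ee_pos']))"
```

```text
clock: 0.82
ee_pos: [0.4054, 0.3714, 0.2602]
ee_rot: [0.001, 0.587, 0.81, 0.0]
wrist_force: [0.3, 0.1, -0.0]
gripper_width: 0.0873
finger_force: 0.0
[[-0.312  0.95   0.002]
 [ 0.95   0.312 -0.001]
 [-0.001  0.002 -1.   ]] [-0.99  0.15  0.18  1.64 -0.03  1.35 -0.49] [-0.25153822  0.10125035 -0.01926228]
```

```bash
python3 -m creep '[[[-0.25,0.1,-0.02],[0,0,18],0.087],[[-0.25,0.1,-0.02],[0,0,18],0.087],[[-0.25,0.1,-0.02],[0,0,18],0.087],[[-0.25,0.1,-0.02],[0,0,18],0.087],[[-0.25,0.1,-0.02],[0,0,18],0.087],[[-0.25,0.1,-0.02],[0,0,18],0.087],[[-0.25,0.1,-0.02],[0,0,18],0.087],[[-0.25,0.1,-0.02],[0,0,18],0.087]]'; python3 -c "
from h import *
n='wrist';p,K,o,M=cam(n);np.savez('wrist1.npz',p=p,K=K,o=o,M=M);print(sensors.read_state()['qvel'].round(3),o,M.round(3))
cv2.imwrite('pics/d.png',cv2.resize(p,(800,600),interpolation=cv2.INTER_CUBIC))"
```

```text
clock: 1.48
ee_pos: [0.5797, 0.168, 0.2795]
ee_rot: [0.001, 0.703, 0.712, -0.0]
wrist_force: [-0.2, -0.1, 0.8]
gripper_width: 0.0868
finger_force: 0.0
[-0.043 -0.015 -0.052  0.021 -0.01  -0.001 -0.027] [0.57744439 0.2481156  0.42338756] [[ 1.     0.013  0.007]
 [ 0.015 -0.957 -0.291]
 [ 0.002  0.291 -0.957]]
```

View pics/d.png

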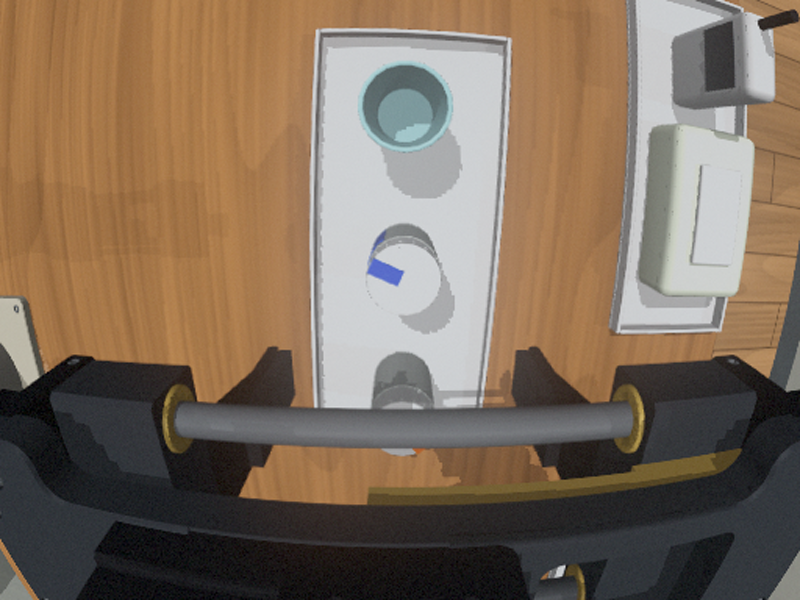

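The wrist view shows the blue cap at about (404,280) with its stripe running to the left edge (370,267); the cup is above and the orange bottle below.

```bash
cat > st.py <<'E'
from h import *
def stripe(d,n,z):
    p=d['p'].astype(int);K,o,M=[d[k] for k in('K','o','M')]
    m=(p[...,0]>p[...,2]+60)&(p[...,0]>p[...,1]+50)
    nn,l,st,ce=cv2.connectedComponentsWithStats(m.astype(np.uint8))
    i=1+np.argmax(st[1:,4]);ys,xs=np.where(l==i)
    P=np.array([plane(ray(n,K,o,M,x,y),z)[:2] for x,y in zip(xs,ys)])
    c=P.mean(0);_,s,V=np.linalg.svd(P-c);return c,V[0],len(xs),np.ptp((P-c)@V[0])
E
python3 - <<'E'
from st import *
d=np.load('wrist1.npz');f=.64;D={n:np.load(n+"0.npz") for n in("scene","side")}
w=ray('wrist',d['K'],d['o'],d['M'],404*f-.2,280*f-.2)
rr=lambda n,u,v:ray(n,D[n]['K'],D[n]['o'],D[n]['M'],u,v)
a=rr("scene",301.2,169.3);b=rr("side",237.7,139.8)
print(tri([w,a,b]),tri([a,b]),[plane(x,.104) for x in(w,a,b)])
for n,q in(("wrist",d),("scene",D["scene"]),("side",D["side"])):
    c,v,k,L=stripe(q,n,.104);print(n,c,np.degrees(np.arctan2(v[1],v[0])),k,L)
# pad: dark ring outer ellipse
for n,(x0,x1,y0,y1) in(("scene",(140,195,245,295)),("side",(295,355,250,300))):
    g=cv2.cvtColor(D[n]['p'],cv2.COLOR_BGR2GRAY)[y0:y1,x0:x1]
    m=(g<100).astype(np.uint8);cs,_=cv2.findContours(m,cv2.RETR_EXTERNAL,cv2.CHAIN_APPROX_NONE)
    e=cv2.fitEllipse(max(cs,key=cv2.contourArea));u,v=e[0];r=rr(n,u+x0,v+y0);print(n,e,plane(r,.004))
    D[n+'r']=r
print(tri([D['scener'],D['sider']]))
E
```

```text
[0.58069668 0.16313777 0.10075709] [0.58098373 0.16277852 0.10108628] [array([0.58018562, 0.16422306, 0.104     ]), array([0.58169518, 0.16228732, 0.104     ]), array([0.57860672, 0.15714204, 0.104     ])]
wrist [0.56657129 0.17000759] -24.17331746095693 222 0.02386139205219195
scene [0.56762554 0.16980945] -21.868171426675573 40 0.025140216837097776
side [0.51311602 0.09344606] -117.17693063249833 33 0.06446590988520728
scene ((26.394254684448242, 24.323999404907227), (28.913856506347656, 33.99140167236328), 64.7218246459961) [ 0.54782676 -0.2158645   0.004     ]
side ((28.971059799194336, 24.94275665283203), (29.737674713134766, 38.75450134277344), 102.55281066894531) [ 0.54564711 -0.21793529  0.004     ]
[ 0.5469284  -0.21604767  0.0017299 ]
```

```bash
cat > go.py <<'E'
from h import *
import sys
x,y,z,yaw=map(float,sys.argv[1:])
s=sensors.read_state();M=rot(s['ee_rot']);a=np.radians(yaw);Y=np.array([np.cos(a),np.sin(a),0]);Z=np.array([0,0,-1.]);X=np.cross(Y,Z)
G=np.c_[X,Y,Z];print('q',s['q'].round(2),'yaw',np.degrees(np.arctan2(M[1,1],M[0,1])).round(2),'shift',(M.T@(np.array([x,y,z])-s['ee_pos'])).round(4),'turn',np.degrees(R.from_matrix(M.T@G).as_rotvec()).round(1))
E
python3 go.py .5805 .164 .16 40
```

```text
q [-0.68  0.27  0.4   1.48 -0.1   1.41 -0.27] yaw 0.91 shift [-0.0069  0.0022  0.1192] turn [ -0.    0.1 -39.1]
```

```bash
python3 -m creep '[[[-0.007,0.002,0.119],[0,0,-39],0.087],[[-0.007,0.002,0.119],[0,0,-39],0.087],[[-0.007,0.002,0.119],[0,0,-39],0.087],[[-0.007,0.002,0.119],[0,0,-39],0.087],[[-0.007,0.002,0.119],[0,0,-39],0.087],[[-0.007,0.002,0.119],[0,0,-39],0.087],[[-0.007,0.002,0.119],[0,0,-39],0.087],[[-0.007,0.002,0.119],[0,0,-39],0.087]]'; python3 go.py .5805 .164 .07 40
```

```text
clock: 2.2
ee_pos: [0.5786, 0.1678, 0.1604]
ee_rot: [-0.0, 0.422, 0.907, 0.0]
wrist_force: [-0.7, 0.3, -0.4]
gripper_width: 0.0869
finger_force: 0.0
q [-0.59  0.34  0.28  1.64 -0.1   1.18  0.42] yaw 40.09 shift [-0.0042 -0.001   0.0904] turn [ 0.  -0.   0.1]
```

```bash
python3 -m creep '[[[-0.004,-0.001,0.02],[0,0,0],0.087],[[-0.004,-0.001,0.04],[0,0,0],0.087],[[-0.004,-0.001,0.055],[0,0,0],0.087],[[-0.004,-0.001,0.07],[0,0,0],0.087],[[-0.004,-0.001,0.08],[0,0,0],0.087],[[-0.004,-0.001,0.09],[0,0,0],0.087],[[-0.004,-0.001,0.09],[0,0,0],0.087],[[-0.004,-0.001,0.09],[0,0,0],0.087]]'; python3 go.py .5805 .164 .07 40; python3 -c "
from h import *
t=[]
for n in('scene','side'):
    p,K,o,M=cam(n);x,y=(235,110) if n=='scene' else (180,80);t.append(cv2.resize(p[y:y+120,x:x+120],(400,400),interpolation=cv2.INTER_CUBIC))
cv2.imwrite('pics/e.png',np.hstack(t))"
```

```text
clock: 2.87
ee_pos: [0.5809, 0.1629, 0.0705]
ee_rot: [-0.0, 0.422, 0.907, -0.0]
wrist_force: [0.4, 0.7, 0.4]
gripper_width: 0.0872
finger_force: 0.0
q [-0.57  0.44  0.27  1.71 -0.13  1.01  0.45] yaw 40.08 shift [0.0011 0.0004 0.0005] turn [-0.  -0.   0.1]
```

View pics/e.png

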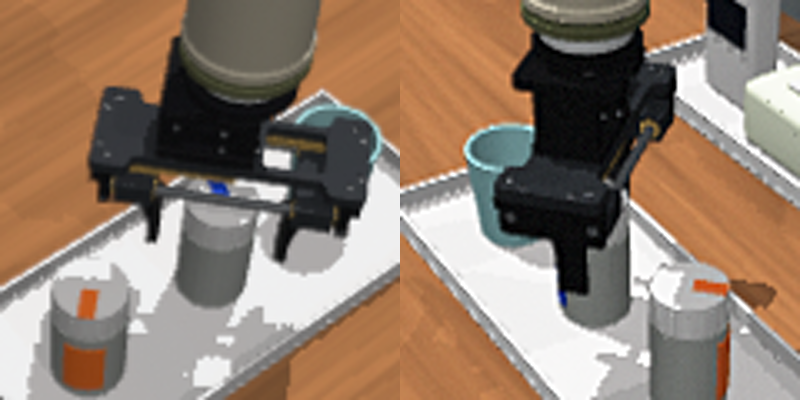

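The fingers straddle the blue-tagged bottle with the neighbours clear, so I'll close and then lift.

```bash
python3 -m creep '[[[0,0,0],[0,0,0],0.07],[[0,0,0],[0,0,0],0.06],[[0,0,0],[0,0,0],0.05],[[0,0,0],[0,0,0],0.045],[[0,0,0],[0,0,0],0.045],[[0,0,0],[0,0,0],0.045],[[0,0,0],[0,0,0],0.045],[[0,0,0],[0,0,0],0.045]]' && python3 -m creep '[[[0,0,-0.005],[0,0,0],0.045],[[0,0,-0.02],[0,0,0],0.045],[[0,0,-0.04],[0,0,0],0.045],[[0,0,-0.06],[0,0,0],0.045],[[0,0,-0.08],[0,0,0],0.045],[[0,0,-0.1],[0,0,0],0.045],[[0,0,-0.11],[0,0,0],0.045],[[0,0,-0.11],[0,0,0],0.045]]'; python3 go.py .56 -.03 .18 -48;python3 go.py .547 -.2165 .18 -128
```

```text
clock: 3.63
ee_pos: [0.5811, 0.1627, 0.0706]
ee_rot: [0.0, 0.422, 0.907, 0.0]
wrist_force: [0.2, 0.5, 0.6]
gripper_width: 0.0549
finger_force: 30.0
clock: 4.3
ee_pos: [0.5821, 0.1629, 0.1829]
ee_rot: [0.001, 0.422, 0.907, 0.001]
wrist_force: [0.4, 0.1, -2.0]
gripper_width: 0.0546
finger_force: 30.0
q [-0.58  0.32  0.29  1.61 -0.1   1.22  0.43] yaw 40.09 shift [-0.1333 -0.1411  0.0026] turn [ 0.2 -0.1 88.1]
q [-0.58  0.32  0.29  1.61 -0.1   1.22  0.43] yaw 40.09 shift [-0.2676 -0.2712  0.0022] turn [ 1.000e-01 -3.000e-01  1.681e+02]
```

```bash
python3 -m creep '[[[0,0,-0.02],[0,0,3],0.045],[[-0.01,-0.01,-0.03],[0,0,8],0.045],[[-0.025,-0.025,-0.03],[0,0,14],0.045],[[-0.04,-0.04,-0.03],[0,0,20],0.045],[[-0.06,-0.06,-0.03],[0,0,26],0.045],[[-0.08,-0.08,-0.03],[0,0,32],0.045],[[-0.1,-0.1,-0.03],[0,0,38],0.045],[[-0.12,-0.12,-0.03],[0,0,44],0.045]]'; python3 go.py .547 -.2165 .2 -128
```

```text
clock: 4.97
ee_pos: [0.5656, -0.0077, 0.2091]
ee_rot: [-0.001, 0.732, 0.681, -0.001]
wrist_force: [0.4, -0.3, -2.3]
gripper_width: 0.0544
finger_force: 30.0
q [-0.48  0.23  0.49  1.69 -0.11  1.25 -0.05] yaw -4.19 shift [-0.2096 -0.0033  0.0091] turn [-0.000e+00  1.000e-01  1.238e+02]
```

```bash
python3 -m creep '[[[-0.02,0,0],[0,0,6],0.045],[[-0.04,0,0],[0,0,12],0.045],[[-0.06,0,0],[0,0,18],0.045],[[-0.08,-0.001,0],[0,0,25],0.045],[[-0.1,-0.001,0],[0,0,32],0.045],[[-0.12,-0.001,0],[0,0,39],0.045],[[-0.14,-0.002,0],[0,0,46],0.045],[[-0.155,-0.002,0],[0,0,52],0.045]]'; python3 go.py .547 -.2165 .18 -128
```

```text
clock: 5.63
ee_pos: [0.5529, -0.1627, 0.2092]
ee_rot: [-0.0, 0.957, 0.29, -0.001]
wrist_force: [0.6, -0.4, -1.4]
gripper_width: 0.0548
finger_force: 30.0
q [-0.37  0.28  0.69  1.67 -0.19  1.26 -0.62] yaw -56.34 shift [-0.0346  0.0415  0.0292] turn [ 0.   0.1 71.7]
```

```bash
python3 -m creep '[[[-0.01,0.01,0],[0,0,6],0.045],[[-0.015,0.02,0],[0,0,12],0.045],[[-0.02,0.025,0.005],[0,0,18],0.045],[[-0.025,0.03,0.01],[0,0,25],0.045],[[-0.03,0.035,0.015],[0,0,32],0.045],[[-0.035,0.04,0.02],[0,0,39],0.045],[[-0.035,0.041,0.025],[0,0,45],0.045],[[-0.035,0.041,0.029],[0,0,52],0.045]]'; python3 go.py .547 -.2165 .18 -128
```

```text
clock: 6.3
ee_pos: [0.5471, -0.215, 0.1798]
ee_rot: [0.0, 0.987, -0.159, -0.001]
wrist_force: [1.1, 0.5, -3.3]
gripper_width: 0.0545
finger_force: 30.0
q [-0.39  0.38  0.86  1.68 -0.3   1.22 -1.35] yaw -108.26 shift [ 0.0004  0.0014 -0.0002] turn [ 0.1  0.1 19.7]
```

```bash
python3 -m creep '[[[0,0.001,0.03],[0,0,7],0.045],[[0,0.001,0.05],[0,0,14],0.045],[[0,0.001,0.07],[0,0,20],0.045],[[0,0.001,0.07],[0,0,20],0.045],[[0,0.001,0.07],[0,0,20],0.045],[[0,0.001,0.07],[0,0,20],0.045]]'; python3 go.py .547 -.2165 .0706 -128; python3 - <<'E'
from st import *
t=[]
for n in('scene','side','wrist'):
    p,K,o,M=cam(n);np.savez(n+'2.npz',p=p,K=K,o=o,M=M);z=sensors.read_state()['ee_pos'][2]+.0335
    try:print(n,*stripe(np.load(n+'2.npz'),n,z))
    except Exception as e:print(n,e)
    x,y={'scene':(105,190),'side':(260,200),'wrist':(190,100)}[n];t.append(cv2.resize(p[y:y+160,x:x+130],(260,320) if n!='x' else 0,interpolation=cv2.INTER_CUBIC))
cv2.imwrite('pics/f.png',np.hstack(t))
E
```

```text
clock: 6.8
ee_pos: [0.5479, -0.2158, 0.1121]
ee_rot: [0.0, 0.946, -0.323, 0.0]
wrist_force: [-0.7, -0.4, -1.9]
gripper_width: 0.0549
finger_force: 30.0
q [-0.39  0.48  0.88  1.75 -0.41  1.11 -1.61] yaw -127.7 shift [-0.0002  0.0011  0.0415] turn [ 0.  -0.   0.3]
scene [ 0.60829759 -0.23187568] [ 0.39797987 -0.91739415] 153 0.03399433396380856
side [ 0.57144381 -0.21793809] [-0.94888131  0.31563312] 8 0.008063245675177811
wrist [ 0.56832378 -0.22133214] [-0.89432725 -0.44741341] 685 0.01765305612292617
```

View pics/f.png

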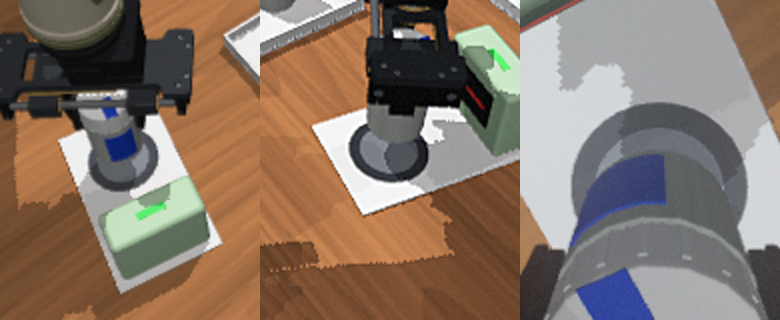

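The tag points towards the window and the bottle hangs over the pad. Next I check the tag's yaw and the axis numerically by intersecting tag pixels with the bottle's cylinder.

```bash
python3 - <<'E'
from h import *
ax=np.array([.5475,-.216]);rad=.028;foot=.004+.1121-.0706
for n in('scene','wrist'):
    d=np.load(n+'2.npz');p=d['p'].astype(int);K,o,M=[d[k] for k in('K','o','M')]
    m=(p[...,0]>p[...,2]+50)&(p[...,0]>p[...,1]+40)
    ys,xs=np.where(m);th=[];tz=[];cp=[]
    for x,y in zip(xs,ys):
        o_,v=ray(n,K,o,M,x,y);a=v[:2]@v[:2];e=o_[:2]-ax;b=v[:2]@e;c=e@e-rad**2;D=b*b-a*c
        q=plane((o_,v),foot+.1)
        if np.linalg.norm(q[:2]-ax)<.03: cp.append(q[:2]);continue
        if D<0: continue
        P=o_+v*((-b-D**.5)/a)
        if foot+.005<P[2]<foot+.07: th.append(np.degrees(np.arctan2(*(P[:2]-ax)[::-1])));tz.append(P[2]-foot)
    th=np.array(th);cp=np.array(cp)
    print(n,'tag n',len(th),'ext',np.percentile(th,[1,50,99]).round(1),'z',np.percentile(tz,[1,99]).round(3))
    if len(cp)>9:
        _,s,V=np.linalg.svd(cp-cp.mean(0));print(' stripe',len(cp),cp.mean(0),np.degrees(np.arctan2(V[0,1],V[0,0])),np.degrees(np.arctan2(*(cp.mean(0)-ax)[::-1])))
E
```

```text
scene tag n 165 ext [-41.5 -13.4  18.9] z [0.011 0.061]
 stripe 38 [ 0.56708982 -0.21958649] -19.87101515159407 -10.374785150166767
wrist tag n 638 ext [-41.8 -25.1  19.2] z [0.011 0.061]
 stripe 696 [ 0.5680371  -0.22105608] -153.21282628441978 -13.830738444448814
```

The tag is centred at -11.2° in both views, against the reader's -12°. I'll lower the bottle.

```bash
python3 -m creep '[[[0,0.001,0.01],[0,0,0],0.045],[[0,0.001,0.02],[0,0,0],0.045],[[0,0.001,0.028],[0,0,0],0.045],[[0,0.001,0.034],[0,0,0],0.045],[[0,0.001,0.038],[0,0,0],0.045],[[0,0.001,0.04],[0,0,0],0.045],[[0,0.001,0.04],[0,0,0],0.045],[[0,0.001,0.04],[0,0,0],0.045]]'; python3 -m creep '[[[0,0,0.001],[0,0,0],0.045],[[0,0,0.0015],[0,0,0],0.045],[[0,0,0.0015],[0,0,0],0.045],[[0,0,0.0015],[0,0,0],0.045]]'
```

```text
clock: 7.62
ee_pos: [0.5472, -0.2164, 0.0716]
ee_rot: [0.0, 0.946, -0.325, 0.0]
wrist_force: [0.6, -0.1, -2.2]
gripper_width: 0.0547
finger_force: 30.0
clock: 7.95
ee_pos: [0.5474, -0.2164, 0.0706]
ee_rot: [-0.0, 0.946, -0.325, 0.0]
wrist_force: [-2.2, 0.8, 5.2]
gripper_width: 0.0547
finger_force: 30.0
```

Contact shows as +5 N at the expected height. Releasing, then rising.

```bash
python3 -m creep '[[[0,0,0],[0,0,0],0.055],[[0,0,0],[0,0,0],0.06],[[0,0,0],[0,0,0],0.07],[[0,0,0],[0,0,0],0.087],[[0,0,0],[0,0,0],0.087],[[0,0,0],[0,0,0],0.087],[[0,0,0],[0,0,0],0.087],[[0,0,0],[0,0,0],0.087]]' && python3 -m creep '[[[0,0,-0.005],[0,0,0],0.087],[[0,0,-0.02],[0,0,0],0.087],[[0,0,-0.05],[0,0,0],0.087],[[0,0,-0.08],[0,0,0],0.087],[[0,0,-0.11],[0,0,0],0.087],[[0,0,-0.14],[0,0,0],0.087],[[0,0,-0.17],[0,0,0],0.087],[[0,0,-0.17],[0,0,0],0.087]]'; python3 - <<'E'
from st import *
t=[]
for n in('scene','side','wrist'):
    p,K,o,M=cam(n);np.savez(n+'3.npz',p=p,K=K,o=o,M=M)
    print(n,*stripe(np.load(n+'3.npz'),n,.104))
    if n=='wrist':t.append(p[:,100:400]);continue
    t.append(cv2.resize(p[140:340,80:330] if n=='scene' else p[140:340,200:450],(250,384)))
cv2.imwrite('pics/g.png',np.hstack(t))
E
```

```text
clock: 8.62
ee_pos: [0.5471, -0.2162, 0.07]
ee_rot: [-0.0, 0.946, -0.325, -0.0]
wrist_force: [0.8, -0.5, 0.2]
gripper_width: 0.0853
finger_force: 0.0
clock: 9.28
ee_pos: [0.5489, -0.2178, 0.2461]
ee_rot: [-0.001, 0.946, -0.325, 0.004]
wrist_force: [1.1, -0.6, 0.6]
gripper_width: 0.0869
finger_force: 0.0
scene [ 0.60601098 -0.23186402] [ 0.30379299 -0.95273806] 141 0.03278667539596215
side [ 0.56205537 -0.22037634] [-0.97475706  0.22326817] 61 0.02390051441173313
wrist [ 0.56164588 -0.21974216] [-0.97731748  0.21177945] 290 0.02366799769231588
```

View pics/g.png

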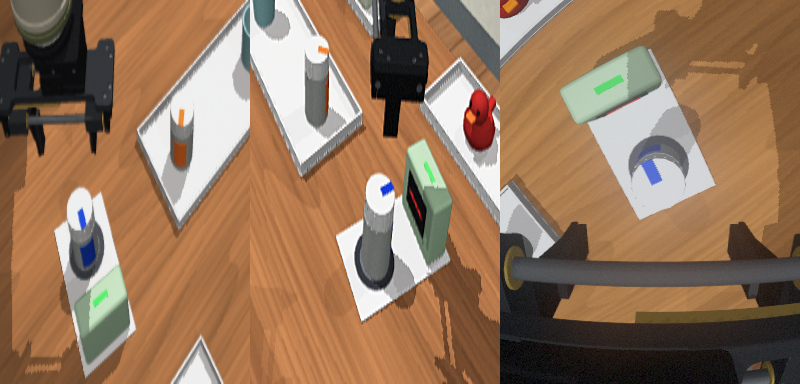

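The bottle stands upright on the pad. Its stripe points to the window at -12 to -13° in both views, the gripper is clear, and the orange bottle hasn't moved.

```bash
python3 -c "
from cell import env;print(env.hand_in())"
```

```text
the job is handed in; nothing more can be done
None
```

The blue-tagged bottle stands upright and released near the middle of the reader's pad, its tag within about 1° of the window direction; the orange bottle was left standing where it was and the job is handed in (no verdict returned), though the turn I measured and made was about 168° clockwise, not the 25–135° in the task.

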